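# Set up a screened flame station

### The arm

A 7-joint arm with a two-finger parallel gripper is mounted at the origin on a cart in front of the work surface, level with it; the furniture and walls round the work are solid. World frame = base frame: x ahead of the robot, y to its left, z up, the work surface at z = 0. Lengths are in m, angles in rad, forces in N, time in s.
With the tool pointing down it reaches from about 0.425 to 1.025 m from the base axis. Payload 9.4 kg.
Tool frame: the origin (TCP) lies midway between the tips of the shut fingers; the grasp point (between the pads) lies 19 mm behind it; z points along the fingers, y is the line along which they close (so a half turn about z gives the same grasp; the last joint's range is limited). The gripper opens to 85 mm and grips with 20 to 120 N. Pads are 22 mm wide; open, the fingers measure 114 mm over their backs; the gripper's body (76 mm by 85 mm) begins 54 mm behind the grasp point. The pads swing forward as they close: fully open they stand 13 mm farther back than shut.
Start: joints at [1.14, 0.599, -0.003, 1.599, 0.002, 0.943, -0.08], TCP at [0.251, -0.68, 0.231] pointing down, gripper open.
Joint ranges: [-2.57, 2.57], [-0.35, 1.97], [-1.29, 1.29], [0.11, 2.56], [-1.05, 4.19], [0.11, 1.86], [-2.63, 2.63]. Speed limits (rad/s): [2.22, 2.22, 3.01, 3.01, 3.14, 3.14, 3.14].

### API

Orientations are given as a unit quaternion [x, y, z, w].
In Python, from station import bot gives the robot as it stands. The module is installed in compiled form; this text tells all that it offers.
- The arm moves only by the tool play_rows, never from a script. Its argument "plan" is a list that holds one entry, the list of rows, each a list of 6 numbers: the shift along the tool's x, y, z in mm, then the turn, a rotation vector about the tool's x, y, z in degrees. In form: [[[x, y, z, wx, wy, wz], ...]]. A call has 1 to 12 rows; each row is the pose to reach, as a shift and turn from the pose commanded when the call began, along the tool's axes at that moment; what a row does not reach only later rows make up. A row lasts 1/10 s, in which the tool goes at most 50 mm and 8.59 degrees, less where a joint would pass 70% of its speed; a pose out of reach is approached as far as the arm can. A call with a gripper value outside its range is refused whole. "grip" is the finger opening in mm, from 0 to 85.4, set as the call begins (left out, the last holds). The fingers move at their own pace and stop on an object; the grip force is fixed at half the most. Time passes only in rows, so rows that repeat a pose let the fingers close. It gives the time, the measured TCP pose, the force, the opening and the grip force at its end, in the units of the state.
- bot.observe(): the state, without advancing time (a new reading comes with each control period).
- bot.get_image(name): name is "side" or "top" or "wrist"; returns a dict with "frame" (384x512x3 uint8, red, green, blue), "fx", "fy", "cx", "cy" (pixels), "camera_from_world" (4x4, takes a point from world to camera coordinates). Camera axes: x right, y down, z forward; pixel columns grow to the right and rows downward; lengths in m; the calibration is good to about 2 mm. A picture is of the moment at which its call begins. There is no depth.
- bot.job_done(): hands the job in; it is judged then, once.
The state is a dict: "time": time; "joints": joint angles; "qvel": joint speeds; "joint_efforts": joint torques, N m; "tcp_pos": TCP position; "ee_rot": TCP orientation; "ft_force": force on the tool from outside, world axes, zero at the start; "wrist_torque": the same for the moment, N m; "finger_gap": opening from 0.0 (shut) to 1.0 (fully open); "grasp_force": force on a finger pad.
Only numpy, scipy, OpenCV 4.12 (cv2) and the standard library are available. Lean on these libraries where they do the work, as an engineer would, in place of code of your own. Each camera call takes 0.05 s, during which the arm holds its last target. There are 200 camera calls.

### The job

First clear all rubbish (wood offcuts and used tubes) off the white mat into the grey discard bin. Then slide the spirit lamp along the mat, never lifting it, until it stands centred on the middle ring; last, take the metal draught screen out of its slotted stand and lean it, foot on the bench and centred, against the front of the tip box behind the mat, top tilted back clearly but steeply. Leave the beaker where it stands.

Things in the scene. Friction and masses are not known exactly. Their poses are not given: they have to be found in the camera images.
- flame_mat: white heat-proof mat fixed on the bench, 225 (x) x 340 (y) x 4 mm; origin on its underside, 120 mm behind its front edge and 105 mm before its rear edge, midway across; three dark ring marks of 94 mm diameter in a row along its y, at x = +10 mm and y = -115, 0 and +115 mm; its x points away from the robot, yaw within about 0.1 rad
- middle_ring (a point): centre of the middle ring mark on the mat's top face
- spirit_lamp: glass spirit lamp, loose, 0.24 kg, 82 mm wide round base up to 40 mm high, then a knurled steel cap 35 mm across from 40 to 85 mm high; origin at the centre of its underside; starts on one of the two end rings; on this mat it tips if pushed or loosely pinched high up, so push it below 30 mm, or hold the cap firmly (25 N is safe) with the fingers closed along the line of sliding
- beaker: small glass beaker, loose, 52 mm wide, 70 mm tall; origin at the centre of its underside; stands on the other end ring and is to be left alone
- tip_box: closed pipette tip box, blue with a clear lid, fixed behind the mat, 84 mm tall, 122 mm wide (y); origin at the centre of its underside; its front face looks to its -x (towards the mat and the robot) and lies 40 mm in front of the origin; its yaw is the mat's
- screen: flat aluminium draught screen, loose, 0.3 kg, 10 mm thick (x), 140 mm wide (y), 170 mm tall (z); origin at the centre of its lower edge; starts standing upright in the slotted stand, so its top edge is then 178 mm above the bench
- screen_top (a point): centre of the screen's top edge, where it can be pinched across its 10 mm thickness
- screen_stand: low aluminium stand fixed on the bench, 80 (x) x 160 (y) x 36 mm, with a slot along its y, 13 mm wide, 28 mm deep, floor 8 mm above the bench; origin at the centre of its underside; it and the bin stand left and right of the mat, either way round
- discard_bin: open grey bin fixed on the bench, 190 (x) x 150 (y) x 100 mm tall, walls and floor 4 mm (a rim lip adds 8 mm outside); origin at the centre of its underside
- offcut_1: sawn wood offcut, a rough stick of rectangular section, long along its y: 62 mm long (y), 28 mm wide (x), 24 mm high (z); origin at the centre of its underside; lies on the mat at the start; may be absent (None)
- offcut_2: sawn wood offcut, a rough stick of rectangular section, long along its y: 64 mm long (y), 26 mm wide (x), 26 mm high (z); origin at the centre of its underside; lies on the mat at the start; may be absent (None)
- offcut_3: sawn wood offcut, a rough stick of rectangular section, long along its y: 66 mm long (y), 30 mm wide (x), 22 mm high (z); origin at the centre of its underside; lies on the mat at the start; may be absent (None)
- offcut_4: sawn wood offcut, a rough stick of rectangular section, long along its y: 60 mm long (y), 30 mm wide (x), 26 mm high (z); origin at the centre of its underside; lies on the mat at the start; may be absent (None)
- used_tube_1: used 15 ml plastic tube with a screw cap, long along its y: 118 mm long (y), 19 mm wide and high; origin at the centre of its underside; lies on the mat at the start and does not roll; 12 g; may be absent (None)
- used_tube_2: used 15 ml plastic tube with a screw cap, long along its y: 118 mm long (y), 19 mm wide and high; origin at the centre of its underside; lies on the mat at the start and does not roll; 12 g; may be absent (None)

How it is judged:
On the way, in this order (a step that is already met when the one before it is completed fails the run):
1. all the rubbish is in the discard bin (x of offcut_1 in the frame of discard_bin between -0.092 and 0.092 m and y of offcut_1 in the frame of discard_bin between -0.072 and 0.072 m and z of offcut_1 in the frame of discard_bin between -0.005 and 0.09 m and x of offcut_2 in the frame of discard_bin between -0.092 and 0.092 m and y of offcut_2 in the frame of discard_bin between -0.072 and 0.072 m and z of offcut_2 in the frame of discard_bin between -0.005 and 0.09 m and x of offcut_3 in the frame of discard_bin between -0.092 and 0.092 m and y of offcut_3 in the frame of discard_bin between -0.072 and 0.072 m and z of offcut_3 in the frame of discard_bin between -0.005 and 0.09 m and x of offcut_4 in the frame of discard_bin between -0.092 and 0.092 m and y of offcut_4 in the frame of discard_bin between -0.072 and 0.072 m and z of offcut_4 in the frame of discard_bin between -0.005 and 0.09 m and x of used_tube_1 in the frame of discard_bin between -0.092 and 0.092 m and y of used_tube_1 in the frame of discard_bin between -0.072 and 0.072 m and z of used_tube_1 in the frame of discard_bin between -0.005 and 0.09 m and x of used_tube_2 in the frame of discard_bin between -0.092 and 0.092 m and y of used_tube_2 in the frame of discard_bin between -0.072 and 0.072 m and z of used_tube_2 in the frame of discard_bin between -0.005 and 0.09 m), for 0.2 s.
2. the spirit lamp has been slid onto the middle ring (horizontal distance between spirit_lamp and middle_ring below 0.015 m and angle between spirit_lamp's own z axis and vertical below 0.1 rad), for 0.2 s.
3. the screen leans against the front of the tip box (angle between screen's own z axis and vertical between 0.12 and 0.6 rad and contact force between screen and tip_box above 0.08 N and height (world z) of screen below 0.02 m and x of screen in the frame of tip_box below -0.05 m and y of screen in the frame of tip_box between -0.03 and 0.03 m and angle between the y axis of screen and the y axis of tip_box, either way round below 0.2 rad), for 0.2 s.
At the end, for the whole second after the job is handed in: All rubbish lies in the bin; the lamp stands upright within 15 mm of the middle ring's centre; the screen, foot on the bench, leans against the front of the tip box at 0.12 to 0.6 rad from vertical, within 30 mm of the box's centre line and 0.2 rad of square; all at rest (all of step 1 and all of step 2 and all of step 3 and linear speed of each of offcut_1, offcut_2, offcut_3, offcut_4, used_tube_1, used_tube_2, spirit_lamp, screen below 0.02 m/s); the robot touches nothing.
It fails at once if the spirit lamp is lifted (more than 15 mm) or tipped over (z of spirit_lamp in the frame of flame_mat above 0.019 m or angle between spirit_lamp's own z axis and vertical above 0.6 rad).
It fails at once if the beaker is moved more than 30 mm or tipped over (distance of beaker from where it was at the start of the episode above 0.03 m or angle between beaker's own z axis and vertical above 0.6 rad).
Of offcut_1, offcut_2, offcut_3, offcut_4, used_tube_1, used_tube_2 only 4 to 6 are there at a start; the rules pass over those that are not, and their reading is None.
At some moment in a run one of spirit_lamp, offcut_1, offcut_2, offcut_3, offcut_4, used_tube_1, used_tube_2 may be knocked a few centimetres aside while the robot is not near it.
It also fails if it takes over 210 s, if anything falls off the work surface, if the arm or the gripper's body presses on something with over 40 N, if the wrist force passes 120 N, or if a joint passes its speed limit or range.

## Working session

There is one attempt and no reset: what is moved stays moved. The work goes in short steps, Python scripts to look and compute and a tool call to move; the robot and the scene stay as the last step left them, time stands still between calls to the robot, and variables do not carry over. Pictures are saved under pics/ and viewed, at most 14 in all, crops included, and the job is handed in when it is done.

Besides the shell and the picture viewer there is one more tool, called after "Call:" as name([rows], argument=value, ...), one row to a line, values as JSON. play_rows: Moves the arm, as the interface text tells. Its arguments: {"type":"object","properties":{"plan":{"type":"array"},"grip":{"type":"number"}},"required":["plan"]}

```bash
mkdir -p pics; cat > h.py <<'E'
import numpy as np, cv2
from station import bot
from scipy.spatial.transform import Rotation as R
def ray(im,u,v,z):
    T=im["camera_from_world"]; Rm=T[:3,:3]; c=-Rm.T@T[:3,3]
    d=Rm.T@np.array([(u-im["cx"])/im["fx"],(v-im["cy"])/im["fy"],1])
    return c+d*(z-c[2])/d[2]
def proj(im,p):
    T=im["camera_from_world"]; q=T[:3,:3]@np.array(p)+T[:3,3]
    return q[0]/q[2]*im["fx"]+im["cx"], q[1]/q[2]*im["fy"]+im["cy"]
def save(im,n): cv2.imwrite("pics/"+n+".png",cv2.cvtColor(im["frame"],cv2.COLOR_RGB2BGR))
def rel(p,yaw=None,s=None):
    """shift in mm in tool axes to world point p"""
    s=s or bot.observe(); M=R.from_quat(s["ee_rot"])
    return np.round(M.inv().apply(np.array(p)-s["tcp_pos"])*1000,1)
E
python3 - <<'E'
from h import *
s=bot.observe(); print({k:np.round(v,3).tolist() for k,v in s.items()}); print(R.from_quat(s["ee_rot"]).as_matrix().round(3))
a=[]
for n in("top","side"):
    im=bot.get_image(n); save(im,n+"0"); T=im["camera_from_world"]; print(n,im["fx"],im["cx"],im["cy"],(-T[:3,:3].T@T[:3,3]).round(3),T[:3,:3].round(2).tolist())
E
```

```text
{'time': 0.0, 'joints': [1.14, 0.6, -0.003, 1.6, 0.002, 0.943, -0.08], 'qvel': [0.003, 0.0, -0.0, -0.002, -0.002, -0.003, -0.0], 'joint_efforts': [0.0, -77.645, 1.564, -25.8, 0.012, 0.009, -0.0], 'tcp_pos': [0.251, -0.68, 0.23], 'ee_rot': [0.984, 0.176, -0.0, -0.001], 'ft_force': [-0.031, 0.355, -0.874], 'wrist_torque': [0.002, 0.024, -0.01], 'grasp_force': 0.0, 'finger_gap': 1.003}
[[ 0.938  0.347 -0.001]
 [ 0.347 -0.938  0.001]
 [-0.    -0.002 -1.   ]]
top 352.9907011209638 257.4564722258321 193.48525834829178 [0.478 0.089 1.026] [[0.03, -1.0, 0.0], [-0.99, -0.03, -0.14], [0.14, 0.0, -0.99]]
side 377.42068298895697 254.3777017487499 193.9430880574225 [ 0.429 -0.804  0.705] [[0.98, -0.19, 0.01], [-0.09, -0.52, -0.85], [0.16, 0.83, -0.53]]
```

View pics/top0.png

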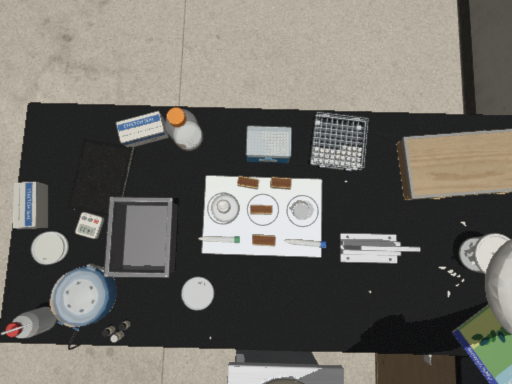

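View pics/side0.png

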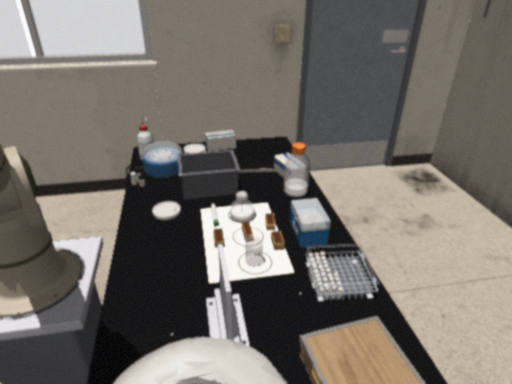

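The top view shows the mat at (203–322, 177–256) and the lamp on its left ring at (223,208). The beaker is on the right ring at (302,209), the bin at (142,237), the stand with the screen at (368,248) and the tip box at (269,144). Four offcuts lie at (248,183), (280,183), (261,210) and (264,240), with tubes at (220,239) and (305,243).

```bash
cat >> h.py <<'E'
def measure(im,verbose=True):
    f=im["frame"]; hsv=cv2.cvtColor(f,cv2.COLOR_RGB2HSV)
    o={}
    # mat: white, large component, filled hull
    w=((hsv[...,1]<40)&(hsv[...,2]>190)).astype(np.uint8)
    w[:150]=0
    n,l,st,_=cv2.connectedComponentsWithStats(w); 
    k=1+np.argmax(st[1:,4]); hull=cv2.convexHull(np.argwhere(l==k)[:,::-1].astype(np.float32))
    pts=np.array([ray(im,u,v,.004)[:2] for u,v in hull[:,0]],np.float32)
    c,sz,a=cv2.minAreaRect(pts); o["mat"]=(np.array(c),sz,a)
    hm=cv2.fillConvexPoly(np.zeros(w.shape,np.uint8),hull.astype(int),1)
    # wood: brown
    b=((hsv[...,0]<20)&(hsv[...,1]>90)&(hsv[...,2]>40)).astype(np.uint8)*hm
    items=[]
    n,l,st,_=cv2.connectedComponentsWithStats(b)
    for i in range(1,n):
        if st[i,4]<25: continue
        q=np.argwhere(l==i)[:,::-1]; P=np.array([ray(im,u,v,.028)[:2] for u,v in q],np.float32)
        c,sz,a=cv2.minAreaRect(P); m=P.mean(0); e=np.linalg.svd(P-m,full_matrices=False)[2][0]
        items.append(("wood",c,np.round(sz,3),np.degrees(np.arctan2(e[1],e[0]))%180))
    o["wood"]=items
    return o
E
python3 - <<'E'
from h import *
im=bot.get_image("top"); o=measure(im)
print(o["mat"]); 
for i in o["wood"]: print(np.round(i[1],4),i[2],round(i[3],1))
c=im["frame"][120:290,90:430]; c=cv2.resize(c,(0,0),fx=2.35,fy=2.35,interpolation=cv2.INTER_CUBIC)
cv2.imwrite("pics/topc.png",c[...,::-1])
E
```

```text
(array([0.56190962, 0.07932426]), (0.34932252764701843, 0.22404083609580994), 89.71170806884766)
[0.6551 0.1191] [0.056 0.027] 80.3
[0.6555 0.0247] [0.026 0.055] 91.0
[0.5776 0.0787] [0.017 0.057] 91.9
[0.4919 0.0696] [0.025 0.059] 87.0
```

View pics/topc.png

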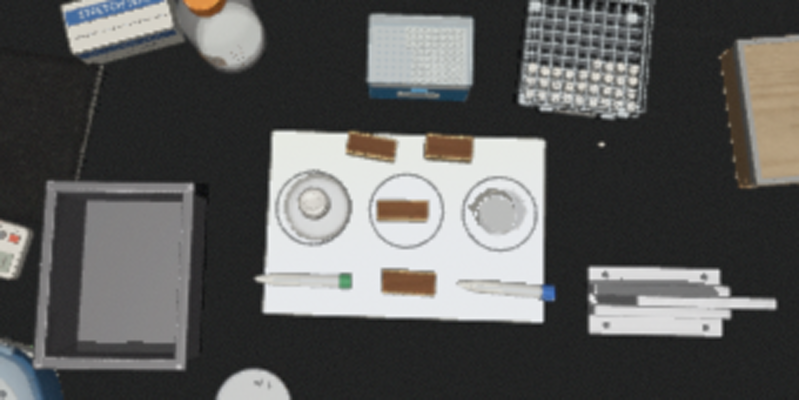

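The enlarged crop shows everything clearly. Next I'll convert these pixels to positions.

```bash
python3 - <<'E'
from h import *
im=bot.get_image("top")
def r(cx,cy,z): return ray(im,(cx+.5)/2.35+90-.5,(cy+.5)/2.35+120-.5,z)[:2].round(4)
for n,l,z in [("mat",[(273,130),(545,138),(543,322),(263,313)],.004),("ring",[(370,210),(443,210),(406,174),(406,247),(463,213),(537,213),(499,176),(499,250)],.004),
 ("tube1",[(255,279),(352,281)],.014),("tube2",[(457,284),(555,294)],.014),("binrim",[(47,182),(193,182),(187,368),(36,367)],.1),
 ("lampcap",[(314,202)],.087),("lampbase",[(276,208),(351,208),(313,170),(313,244)],.03),("box front bottom",[(368,98),(468,101)],.0),("boxtop",[(369,15),(472,17),(472,88),(368,86)],.084),
 ("stand",[(588,267),(719,269),(722,335),(588,334)],.036),("screentop",[(638,297),(776,299),(776,308),(638,305)],.178),("beaker",[(500,212)],.04)]:
  print(n,[r(a,b,z).tolist() for a,b in l])
E
```

```text
mat [[0.676, 0.2434], [0.6752, -0.0977], [0.4479, -0.0955], [0.4496, 0.2447]]
ring [[0.5787, 0.1187], [0.5811, 0.0284], [0.6249, 0.0753], [0.5342, 0.073], [0.5781, 0.0036], [0.5806, -0.0879], [0.6255, -0.0405], [0.5337, -0.0413]]
tube1 [[0.4902, 0.2549], [0.4909, 0.1375]]
tube2 [[0.4907, 0.0104], [0.4819, -0.1081]]
binrim [[0.591, 0.48], [0.5954, 0.316], [0.391, 0.31], [0.3877, 0.4744]]
lampcap [[0.5779, 0.1803]]
lampbase [[0.5755, 0.2313], [0.5779, 0.1409], [0.6229, 0.1886], [0.5334, 0.1849]]
box front bottom [[0.7213, 0.1258], [0.7209, -0.0009]]
boxtop [[0.8016, 0.1247], [0.8025, 0.0032], [0.7167, 0.002], [0.7157, 0.1232]]
stand [[0.5146, -0.1431], [0.5165, -0.2987], [0.4395, -0.3], [0.4364, -0.1426]]
screentop [[0.4806, -0.1602], [0.4823, -0.2999], [0.4733, -0.2996], [0.4726, -0.1601]]
beaker [[0.577, -0.0375]]
```

Call:
play_rows([
  [[366,-270,-50,0,0,-69.7],[366,-270,-50,0,0,-69.7],[366,-270,-50,0,0,-69.7],[366,-270,-50,0,0,-69.7],[366,-270,-50,0,0,-69.7],[366,-270,-50,0,0,-69.7],[366,-270,-50,0,0,-69.7],[366,-270,-50,0,0,-69.7],[366,-270,-50,0,0,-69.7],[366,-270,-50,0,0,-69.7],[366,-270,-50,0,0,-69.7],[366,-270,-50,0,0,-69.7]],
], grip=45)

```text
time: 1.4
tcp_pos: [0.5001, -0.3011, 0.281]
ee_rot: [0.708, 0.706, -0.001, -0.0]
ft_force: [-0.8, -0.3, -0.6]
finger_gap: 0.528
grasp_force: 0.0
```

Call:
play_rows([
  [[252,-14,0,0,0,4],[252,-14,0,0,0,4],[252,-14,0,0,0,4],[252,-14,0,0,0,4],[252,-14,0,0,0,4],[252,-14,100,0,0,4],[252,-14,200,0,0,4],[252,-14,230,0,0,4],[252,-14,255,0,0,4],[252,-14,273,0,0,4],[252,-14,273,0,0,4],[252,-14,273,0,0,4]],
])

```text
time: 2.6
tcp_pos: [0.4852, -0.0495, 0.0052]
ee_rot: [0.732, 0.681, -0.003, -0.001]
ft_force: [-0.7, 0.6, 0.5]
finger_gap: 0.527
grasp_force: 0.0
```

Call:
play_rows([
  [[0,0,0,0,0,0],[0,0,0,0,0,0],[0,0,0,0,0,0],[0,0,0,0,0,0],[0,0,0,0,0,0],[0,0,0,0,0,0],[0,0,0,0,0,0]],
], grip=5)

```text
time: 3.3
tcp_pos: [0.4879, -0.0486, 0.0097]
ee_rot: [0.732, 0.682, 0.001, 0.001]
ft_force: [-1.4, -1.5, 10.7]
finger_gap: 0.196
grasp_force: 60.0
```

Call:
play_rows([
  [[0,0,-50,0,0,0],[0,0,-100,0,0,0],[0,0,-150,0,0,0],[446,13,-160,0,0,-5],[446,13,-160,0,0,-5],[446,13,-160,0,0,-5],[446,13,-160,0,0,-5],[446,13,-160,0,0,-5],[446,13,-160,0,0,-5],[446,13,-160,0,0,-5],[446,13,-160,0,0,-5],[446,13,-160,0,0,-5]],
])

```text
time: 4.5
tcp_pos: [0.5312, 0.3983, 0.1693]
ee_rot: [0.701, 0.713, 0.001, 0.0]
ft_force: [1.3, 0.9, -0.4]
finger_gap: 0.197
grasp_force: 58.7
```

Call:
play_rows([
  [[0,0,40,0,0,0],[0,0,80,0,0,0],[0,0,100,0,0,0],[0,0,100,0,0,0],[0,0,100,0,0,0]],
])

```text
time: 5.0
tcp_pos: [0.5316, 0.3961, 0.0692]
ee_rot: [0.701, 0.713, 0.0, -0.0]
ft_force: [0.0, 0.4, 0.2]
finger_gap: 0.198
grasp_force: 58.8
```

Call:
play_rows([
  [[0,0,0,0,0,0],[0,0,0,0,0,0],[0,0,0,0,0,0],[0,0,0,0,0,0],[0,0,-50,0,0,0],[0,0,-100,0,0,0],[0,0,-100,0,0,0]],
], grip=45)

```text
time: 5.7
tcp_pos: [0.5337, 0.3987, 0.1752]
ee_rot: [0.701, 0.713, 0.005, 0.0]
ft_force: [0.5, 0.4, 0.3]
finger_gap: 0.527
grasp_force: 0.0
```

Call:
play_rows([
  [[-199,-45,0,0,0,1],[-199,-45,0,0,0,1],[-199,-45,0,0,0,1],[-199,-45,0,0,0,1],[-199,-45,0,0,0,1],[-199,-45,50,0,0,1],[-199,-45,90,0,0,1],[-199,-45,120,0,0,1],[-199,-45,140,0,0,1],[-199,-45,157,0,0,1],[-199,-45,157,0,0,1]],
], grip=40)

```text
time: 6.8
tcp_pos: [0.4888, 0.1965, 0.0094]
ee_rot: [0.707, 0.707, -0.001, -0.0]
ft_force: [-0.5, -0.8, 0.6]
finger_gap: 0.469
grasp_force: 0.0
```

Call:
play_rows([
  [[0,0,0,0,0,0],[0,0,0,0,0,0],[0,0,0,0,0,0],[0,0,0,0,0,0],[0,0,0,0,0,0],[0,0,0,0,0,0]],
], grip=5)

```text
time: 7.4
tcp_pos: [0.4903, 0.1964, 0.0121]
ee_rot: [0.707, 0.707, 0.001, 0.0]
ft_force: [0.7, -0.7, 7.9]
finger_gap: 0.194
grasp_force: 60.5
```

Call:
play_rows([
  [[0,0,-50,0,0,0],[0,0,-100,0,0,0],[0,0,-150,0,0,0],[197,-30,-160,0,0,-1],[197,-30,-160,0,0,-1],[197,-30,-160,0,0,-1],[197,-30,-160,0,0,-1],[197,-30,-160,0,0,-1],[197,-30,-110,0,0,-1],[197,-30,-70,0,0,-1],[197,-30,-60,0,0,-1],[197,-30,-60,0,0,-1]],
])

```text
time: 8.6
tcp_pos: [0.4592, 0.3926, 0.0703]
ee_rot: [0.701, 0.713, -0.001, -0.0]
ft_force: [-0.3, 0.1, -0.1]
finger_gap: 0.196
grasp_force: 59.6
```

Call:
play_rows([
  [[0,0,0,0,0,0],[0,0,0,0,0,0],[0,0,0,0,0,0],[0,0,0,0,0,0],[0,0,-50,0,0,0],[0,0,-100,0,0,0],[0,0,-100,0,0,0]],
], grip=45)

```text
time: 9.3
tcp_pos: [0.4619, 0.3959, 0.1779]
ee_rot: [0.701, 0.713, 0.005, 0.0]
ft_force: [0.8, 0.1, -0.5]
finger_gap: 0.53
grasp_force: 0.0
```

```bash
python3 - <<'E'
from h import *
im=bot.get_image("top"); o=measure(im)
for i in o["wood"]: print(np.round(i[1],4),i[2],round(i[3],1))
c=im["frame"][120:290,90:430]; c=cv2.resize(c,(0,0),fx=2.35,fy=2.35,interpolation=cv2.INTER_CUBIC)
cv2.imwrite("pics/topd.png",c[...,::-1]); print(bot.observe()["tcp_pos"])
E
```

```text
[0.6551 0.1191] [0.056 0.027] 80.3
[0.6555 0.0247] [0.026 0.055] 91.6
[0.5776 0.0787] [0.017 0.057] 91.9
[0.4919 0.0696] [0.025 0.059] 86.9
[0.46121647 0.39461002 0.17513675]
```

View pics/topd.png

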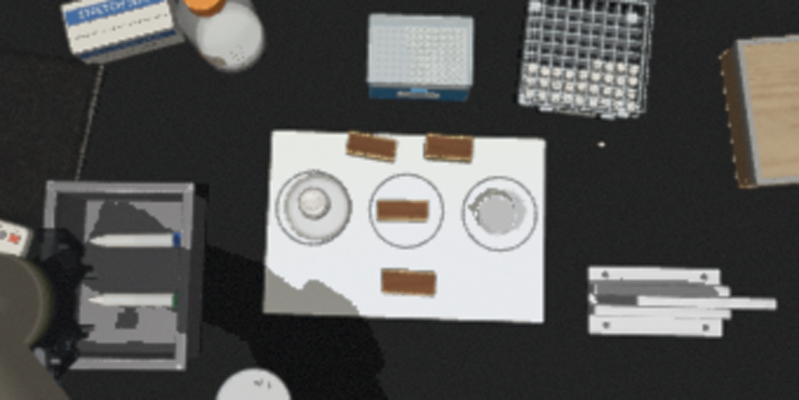

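Both tubes lie in the bin, at about (138,241) and (135,299) in the crop. The four offcuts haven't moved.

Call:
play_rows([
  [[-323,27,0,0,0,4],[-323,27,0,0,0,4],[-323,27,0,0,0,4],[-323,27,0,0,0,4],[-323,27,0,0,0,4],[-323,27,0,0,0,4],[-323,27,0,0,0,4],[-323,27,50,0,0,4],[-323,27,90,0,0,4],[-323,27,130,0,0,4],[-323,27,158,0,0,4],[-323,27,158,0,0,4]],
], grip=50)

```text
time: 10.55
tcp_pos: [0.49, 0.0707, 0.01]
ee_rot: [0.725, 0.689, -0.003, -0.001]
ft_force: [-0.1, -0.4, 0.1]
finger_gap: 0.583
grasp_force: 0.0
```

Call:
play_rows([
  [[0,0,0,0,0,0],[0,0,0,0,0,0],[0,0,0,0,0,0],[0,0,0,0,0,0],[0,0,0,0,0,0],[0,0,0,0,0,0]],
], grip=10)

```text
time: 11.15
tcp_pos: [0.4929, 0.0706, 0.0142]
ee_rot: [0.726, 0.688, 0.001, 0.001]
ft_force: [-0.0, -0.4, 9.5]
finger_gap: 0.334
grasp_force: 60.3
```

Call:
play_rows([
  [[0,0,-50,0,0,0],[0,0,-100,0,0,0],[0,0,-150,0,0,0],[350,-13,-160,0,0,-4],[350,-13,-160,0,0,-4],[350,-13,-160,0,0,-4],[350,-13,-160,0,0,-4],[350,-13,-160,0,0,-4],[350,-13,-160,0,0,-4],[350,-13,-160,0,0,-4],[350,-13,-120,0,0,-4],[350,-13,-80,0,0,-4]],
])

```text
time: 12.35
tcp_pos: [0.4977, 0.4236, 0.0935]
ee_rot: [0.7, 0.714, 0.002, -0.0]
ft_force: [0.4, -0.7, -1.0]
finger_gap: 0.332
grasp_force: 59.6
```

Call:
play_rows([
  [[0,0,0,0,0,0],[0,0,0,0,0,0],[0,0,0,0,0,0],[0,0,0,0,0,0],[0,0,-40,0,0,0],[0,0,-80,0,0,0],[0,0,-80,0,0,0]],
], grip=50)

```text
time: 13.05
tcp_pos: [0.5, 0.4234, 0.1802]
ee_rot: [0.701, 0.713, 0.005, 0.0]
ft_force: [1.5, 0.0, 0.4]
finger_gap: 0.589
grasp_force: 0.0
```

Call:
play_rows([
  [[-344,76,0,0,0,-1],[-344,76,0,0,0,-1],[-344,76,0,0,0,-1],[-344,76,0,0,0,-1],[-344,76,0,0,0,-1],[-344,76,0,0,0,-1],[-344,76,0,0,0,-1],[-344,76,50,0,0,-1],[-344,76,90,0,0,-1],[-344,76,130,0,0,-1],[-344,76,160,0,0,-1],[-344,76,160,0,0,-1]],
], grip=50)

```text
time: 14.25
tcp_pos: [0.578, 0.0779, 0.0108]
ee_rot: [0.695, 0.719, -0.002, -0.001]
ft_force: [-0.3, 0.2, 1.1]
finger_gap: 0.584
grasp_force: 0.0
```

Call:
play_rows([
  [[0,0,0,0,0,0],[0,0,0,0,0,0],[0,0,0,0,0,0],[0,0,0,0,0,0],[0,0,0,0,0,0],[0,0,0,0,0,0]],
], grip=10)

```text
time: 14.85
tcp_pos: [0.5809, 0.0784, 0.0153]
ee_rot: [0.695, 0.719, 0.001, 0.001]
ft_force: [-0.8, -0.1, 9.5]
finger_gap: 0.288
grasp_force: 60.1
```

Call:
play_rows([
  [[0,0,-50,0,0,0],[0,0,-100,0,0,0],[0,0,-150,0,0,0],[292,-70,-160,0,0,1],[292,-70,-160,0,0,1],[292,-70,-160,0,0,1],[292,-70,-160,0,0,1],[292,-70,-160,0,0,1],[292,-70,-160,0,0,1],[292,-70,-160,0,0,1],[292,-70,-120,0,0,1],[292,-70,-80,0,0,1]],
])

```text
time: 16.05
tcp_pos: [0.5005, 0.3686, 0.0946]
ee_rot: [0.701, 0.713, 0.002, 0.0]
ft_force: [0.2, 0.6, -0.5]
finger_gap: 0.283
grasp_force: 59.3
```

Call:
play_rows([
  [[0,0,0,0,0,0],[0,0,0,0,0,0],[0,0,0,0,0,0],[0,0,0,0,0,0],[0,0,-40,0,0,0],[0,0,-80,0,0,0],[0,0,-80,0,0,0]],
], grip=50)

```text
time: 16.75
tcp_pos: [0.5018, 0.37, 0.1798]
ee_rot: [0.701, 0.713, 0.005, 0.0]
ft_force: [-0.0, 0.3, -0.6]
finger_gap: 0.589
grasp_force: 0.0
```

```bash
python3 - <<'E'
from h import *
im=bot.get_image("top"); o=measure(im)
for i in o["wood"]: print(np.round(i[1],4),i[2],round(i[3],1))
save(im,"t5"); print(bot.observe()["tcp_pos"],[rel(p) for p in ((.656,.119,.012),(.656,.025,.012))])
E
```

```text
[0.6551 0.119 ] [0.056 0.026] 80.1
[0.6555 0.0247] [0.026 0.055] 91.0
[0.50114456 0.36889714 0.1773693 ] [array([-253.1,  149.8,  165.2]), array([-347.1,  148.3,  164.8])]
```

Call:
play_rows([
  [[-252,150,0,0,0,11],[-252,150,0,0,0,11],[-252,150,0,0,0,11],[-252,150,0,0,0,11],[-252,150,0,0,0,11],[-252,150,0,0,0,11],[-252,150,0,0,0,11],[-252,150,50,0,0,11],[-252,150,90,0,0,11],[-252,150,130,0,0,11],[-252,150,160,0,0,11],[-252,150,160,0,0,11]],
], grip=50)

```text
time: 18.0
tcp_pos: [0.6509, 0.118, 0.0092]
ee_rot: [0.766, 0.643, -0.003, -0.002]
ft_force: [-0.5, -0.5, -0.1]
finger_gap: 0.584
grasp_force: 0.0
```

Call:
play_rows([
  [[0,0,0,0,0,0],[0,0,0,0,0,0],[0,0,0,0,0,0],[0,0,0,0,0,0],[0,0,0,0,0,0],[0,0,0,0,0,0]],
], grip=10)

```text
time: 18.6
tcp_pos: [0.6548, 0.1184, 0.0149]
ee_rot: [0.766, 0.642, 0.001, 0.001]
ft_force: [-0.7, -0.5, 7.4]
finger_gap: 0.309
grasp_force: 60.8
```

Call:
play_rows([
  [[0,0,-50,0,0,0],[0,0,-100,0,0,0],[0,0,-150,0,0,0],[254,-158,-160,0,0,-11],[254,-158,-160,0,0,-11],[254,-158,-160,0,0,-11],[254,-158,-160,0,0,-11],[254,-158,-160,0,0,-11],[254,-158,-160,0,0,-11],[254,-158,-160,0,0,-11],[254,-158,-120,0,0,-11],[254,-158,-100,0,0,-11]],
])

```text
time: 19.8
tcp_pos: [0.542, 0.3956, 0.1121]
ee_rot: [0.701, 0.713, -0.0, 0.0]
ft_force: [0.8, -0.3, -0.4]
finger_gap: 0.309
grasp_force: 59.9
```

Call:
play_rows([
  [[0,0,0,0,0,0],[0,0,0,0,0,0],[0,0,0,0,0,0],[0,0,0,0,0,0],[0,0,-40,0,0,0],[0,0,-60,0,0,0],[0,0,-60,0,0,0]],
], grip=45)

```text
time: 20.5
tcp_pos: [0.544, 0.3974, 0.1776]
ee_rot: [0.701, 0.713, 0.003, 0.0]
ft_force: [0.9, 0.1, 0.5]
finger_gap: 0.528
grasp_force: 0.0
```

```bash
python3 - <<'E'
from h import *
im=bot.get_image("top"); o=measure(im)
for i in o["wood"]: print(np.round(i[1],4),i[2],round(i[3],1))
save(im,"t6"); print(bot.observe()["tcp_pos"],[rel(p) for p in ((.656,.025,.012),)])
E
```

```text
[0.6555 0.0247] [0.026 0.055] 91.0
[0.54345295 0.39654065 0.17572524] [array([-373.7,  105.8,  163.2])]
```

Call:
play_rows([
  [[-372,108,0,0,0,0],[-372,108,0,0,0,0],[-372,108,0,0,0,0],[-372,108,0,0,0,0],[-372,108,0,0,0,0],[-372,108,0,0,0,0],[-372,108,0,0,0,0],[-372,108,0,0,0,0],[-372,108,50,0,0,0],[-372,108,100,0,0,0],[-372,108,140,0,0,0],[-372,108,158,0,0,0]],
], grip=50)

```text
time: 21.75
tcp_pos: [0.6542, 0.0251, 0.0108]
ee_rot: [0.701, 0.713, -0.002, -0.002]
ft_force: [-0.6, 0.6, 0.2]
finger_gap: 0.587
grasp_force: 0.0
```

Call:
play_rows([
  [[0,0,0,0,0,0],[0,0,0,0,0,0],[0,0,0,0,0,0],[0,0,0,0,0,0],[0,0,0,0,0,0],[0,0,0,0,0,0]],
], grip=10)

```text
time: 22.35
tcp_pos: [0.6572, 0.0257, 0.016]
ee_rot: [0.701, 0.713, 0.0, 0.0]
ft_force: [0.8, -1.1, -1.3]
finger_gap: 0.335
grasp_force: 60.4
```

Call:
play_rows([
  [[0,0,-50,0,0,0],[0,0,-100,0,0,0],[0,0,-150,0,0,0],[370,-210,-160,0,0,0],[370,-210,-160,0,0,0],[370,-210,-160,0,0,0],[370,-210,-160,0,0,0],[370,-210,-160,0,0,0],[370,-210,-160,0,0,0],[370,-210,-160,0,0,0],[370,-210,-160,0,0,0],[370,-210,-160,0,0,0]],
])

```text
time: 23.55
tcp_pos: [0.4374, 0.3967, 0.1762]
ee_rot: [0.699, 0.715, 0.001, -0.001]
ft_force: [0.7, 0.4, -0.2]
finger_gap: 0.334
grasp_force: 60.5
```

Call:
play_rows([
  [[0,12,40,0,0,0],[0,12,62,0,0,0],[0,12,62,0,0,0]],
])

```text
time: 23.85
tcp_pos: [0.4514, 0.3913, 0.1108]
ee_rot: [0.701, 0.713, -0.002, 0.0]
ft_force: [-0.8, -0.6, 0.3]
finger_gap: 0.334
grasp_force: 60.5
```

Call:
play_rows([
  [[0,0,0,0,0,0],[0,0,0,0,0,0],[0,0,0,0,0,0],[0,0,0,0,0,0],[0,0,-50,0,0,0],[0,0,-100,0,0,0],[-60,0,-150,0,0,0],[-110,0,-150,0,0,0],[-110,0,-150,0,0,0],[-110,0,-150,0,0,0]],
], grip=45)

```text
time: 24.85
tcp_pos: [0.4553, 0.2786, 0.2647]
ee_rot: [0.703, 0.711, 0.0, 0.001]
ft_force: [-0.4, 0.3, -0.2]
finger_gap: 0.527
grasp_force: 0.0
```

```bash
python3 - <<'E'
from h import *
im=bot.get_image("top"); o=measure(im); print(o["wood"])
i2=bot.get_image("side")
a=cv2.resize(im["frame"][150:270,90:330],(800,400),interpolation=cv2.INTER_CUBIC)
b=cv2.resize(i2["frame"][140:290,160:360],(266,200),interpolation=cv2.INTER_CUBIC)
cv2.imwrite("pics/t7.png",a[...,::-1]); print(bot.observe()["tcp_pos"])
E
```

```text
[]
[0.45477972 0.28232017 0.26400342]
```

View pics/t7.png

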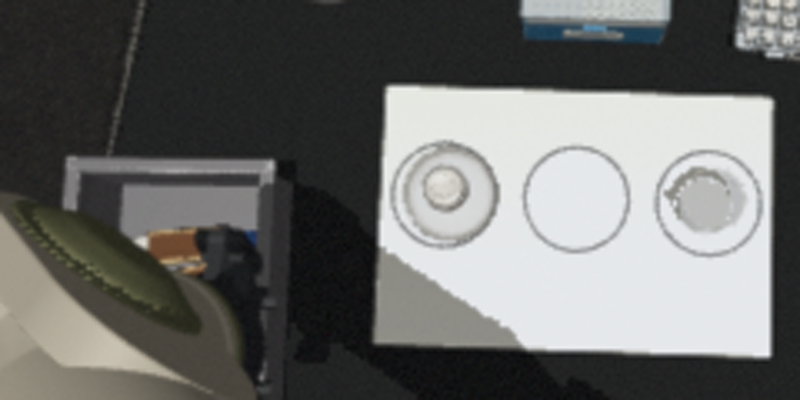

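```bash
python3 - <<'E'
from h import *
im=bot.get_image("top")
r=lambda u,v,z: ray(im,(u+.5)*.3+89.5,(v+.5)*.3+149.5,z)[:2].round(4)
print("base",r(450.5,195,.02),"cap",r(446,188.5,.089),"ring",r(576.5,199,.004),"lring",r(444,194,.004),"rring",r(709,203,.004))
s=bot.observe(); print(s["joints"],s["tcp_pos"],R.from_quat(s["ee_rot"]).as_matrix().round(3))
print(rel((.5775,.184,.20),s=s))
E
```

```text
base [0.578  0.1823] cap [0.5763 0.1797] ring [0.5791 0.0738] lring [0.5803 0.1894] rring [ 0.5787 -0.0418]
[-0.22005088  0.38696069 -0.59664458  1.97116604  0.28230339  0.86412613
 -0.95032681] [0.45450831 0.28312595 0.26365391] [[-0.017  1.     0.001]
 [ 1.     0.017  0.001]
 [ 0.001  0.001 -1.   ]]
[-101.3  121.2   63.6]
```

Call:
play_rows([
  [[-50,60,30,0,0,8],[-101,121,60,0,0,16],[-101,121,60,0,0,25]],
], grip=60)

```text
time: 25.3
tcp_pos: [0.5647, 0.1954, 0.209]
ee_rot: [0.838, 0.546, 0.0, -0.0]
ft_force: [0.2, 1.0, 0.5]
finger_gap: 0.703
grasp_force: 0.0
```

```bash
python3 - <<'E'
from h import *
s=bot.observe(); print(s["joints"].round(2) if hasattr(s["joints"],'round') else s["joints"],s["tcp_pos"],R.from_quat(s["ee_rot"]).as_matrix().round(3))
E
```

```text
[-0.13  0.5  -0.42  1.9   0.28  0.79 -1.13] [0.56470345 0.19539478 0.20903913] [[ 0.403  0.915  0.   ]
 [ 0.915 -0.403  0.001]
 [ 0.001 -0.    -1.   ]]
```

Call:
play_rows([
  [[-8,17,0,0,0,-60],[-8,17,0,0,0,-60],[-8,17,0,0,0,-60],[-8,17,0,0,0,-60],[-8,17,0,0,0,-60],[-8,17,0,0,0,-60],[-8,17,0,0,0,-60],[-8,17,0,0,0,-114],[-8,17,0,0,0,-114],[-8,17,0,0,0,-114],[-8,17,0,0,0,-114],[-8,17,0,0,0,-114]],
])

```text
time: 26.5
tcp_pos: [0.5759, 0.1822, 0.2094]
ee_rot: [0.089, 0.996, 0.001, -0.0]
ft_force: [-0.2, -0.3, 0.1]
finger_gap: 0.701
grasp_force: 0.0
```

Call:
play_rows([
  [[0,0,0,0,0,0],[0,0,0,0,0,0],[0,0,0,0,0,0]],
])

```text
time: 26.8
tcp_pos: [0.5759, 0.181, 0.2097]
ee_rot: [0.094, 0.996, 0.0, -0.0]
ft_force: [-0.1, -0.8, -0.1]
finger_gap: 0.698
grasp_force: 0.0
```

```bash
python3 - <<'E'
from h import *
s=bot.observe(); M=R.from_quat(s["ee_rot"]).as_matrix(); print(np.round(s["joints"],2),s["tcp_pos"],M.round(3), np.degrees(np.arctan2(M[1,1],M[0,1])))
print(rel((.577,.181,.055)))
im=bot.get_image("wrist"); save(im,"w1")
for p in [(.577,.181,.089),(.577,.181,.02),(.579,.0738,.004)]: print(proj(im,p))
E
```

```text
[ 0.19  0.63 -0.91  1.87  0.61  0.95  0.38] [0.57588618 0.18099451 0.20969817] [[-0.982  0.187 -0.   ]
 [ 0.187  0.982  0.   ]
 [ 0.     0.    -1.   ]] 79.20091675324484
[ -1.1   0.2 154.7]
(np.float64(254.26126524600923), np.float64(184.59018986581924))
(np.float64(254.22775089208844), np.float64(166.1151152446203))
(np.float64(156.30822102072938), np.float64(183.15684946642185))
```

View pics/w1.png

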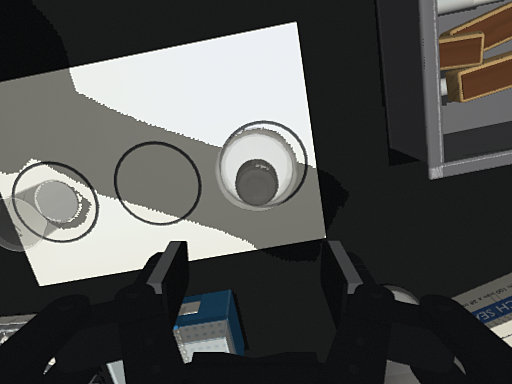

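The wrist view shows the lamp cap at (257,183), agreeing with my estimate to about 2 mm. The middle ring is at (157,183) and the bin contents are visible at the right.

Call:
play_rows([
  [[-1,2,0,0,0,-11],[-1,2,0,0,0,-11],[-1,2,50,0,0,-11],[-1,2,90,0,0,-11],[-1,2,120,0,0,-11],[-1,2,140,0,0,-11],[-1,2,150,0,0,-11],[-1,2,154,0,0,-11],[-1,2,154,0,0,-11],[-1,2,154,0,0,-11]],
])

```text
time: 27.85
tcp_pos: [0.5779, 0.1824, 0.0569]
ee_rot: [-0.003, 1.0, 0.0, 0.001]
ft_force: [-0.2, -0.3, -0.2]
finger_gap: 0.706
grasp_force: 0.0
```

Call:
play_rows([
  [[0,0,0,0,0,0],[0,0,0,0,0,0],[0,0,0,0,0,0],[0,0,0,0,0,0],[0,0,0,0,0,0],[0,0,0,0,0,0]],
], grip=25)

```text
time: 28.45
tcp_pos: [0.5778, 0.1824, 0.0569]
ee_rot: [-0.003, 1.0, 0.0, 0.001]
ft_force: [-0.1, -0.1, 6.3]
finger_gap: 0.372
grasp_force: 59.6
```

```bash
python3 - <<'E'
from h import *
s=bot.observe(); M=R.from_quat(s["ee_rot"]).as_matrix(); print(np.round(s["joints"],2),s["tcp_pos"],s["finger_gap"], np.degrees(np.arctan2(M[1,1],M[0,1])))
print(rel((.5795,.0738,s["tcp_pos"][2])))
E
```

```text
[ 0.1   0.82 -0.79  1.97  0.88  0.73  0.35] [0.57777915 0.18235921 0.05694622] 0.3723757631934417 90.33930028947019
[  -1.1 -108.6   -0. ]
```

Call:
play_rows([
  [[0,-5,0,0,0,0],[0,-15,0,0,0,0],[0,-27,0,0,0,0],[0,-39,0,0,0,0],[0,-51,0,0,0,0],[0,-63,0,0,0,0],[-1,-75,0,0,0,0],[-1,-86,0,0,0,0],[-1,-96,0,0,0,0],[-1,-104,0,0,0,0],[-1,-108,0,0,0,0],[-1,-108,0,0,0,0]],
])

```text
time: 29.65
tcp_pos: [0.5799, 0.0748, 0.057]
ee_rot: [-0.003, 1.0, 0.001, 0.001]
ft_force: [0.6, 2.8, 7.1]
finger_gap: 0.375
grasp_force: 60.2
```

Call:
play_rows([
  [[0,0,0,0,0,0],[0,0,0,0,0,0],[0,0,0,0,0,0]],
])

```text
time: 29.95
tcp_pos: [0.5799, 0.0748, 0.057]
ee_rot: [-0.003, 1.0, 0.001, 0.001]
ft_force: [-0.2, 2.0, 7.8]
finger_gap: 0.372
grasp_force: 60.2
```

Call:
play_rows([
  [[0,0,0,0,0,0],[0,0,0,0,0,0],[0,0,0,0,0,0],[0,0,0,0,0,0],[0,0,-20,0,0,0],[0,0,-60,0,0,0],[0,0,-110,0,0,0],[0,0,-160,0,0,0],[0,0,-200,0,0,0],[0,0,-200,0,0,0]],
], grip=60)

```text
time: 30.95
tcp_pos: [0.5809, 0.0755, 0.2612]
ee_rot: [-0.003, 1.0, 0.001, 0.004]
ft_force: [0.1, 1.0, 0.5]
finger_gap: 0.702
grasp_force: 0.0
```

```bash
python3 - <<'E'
from h import *
s=bot.observe(); print(np.round(s["joints"],2),s["tcp_pos"])
im=bot.get_image("wrist"); save(im,"w2"); b=bot.get_image("top"); save(b,"t8")
print(proj(im,(.579,.0738,.004)),proj(im,(.579,.0738,.02)),proj(im,(.579,.0738,.089)))
cv2.imwrite("pics/w2.png",np.hstack([cv2.resize(im["frame"],(400,300)),cv2.resize(b["frame"][150:270,180:340],(400,300))])[...,::-1])
E
```

```text
[ 0.45  0.58 -1.02  1.86  0.58  1.03  0.76] [0.58093014 0.07546394 0.26124033]
(np.float64(252.59081550264978), np.float64(149.64746022006818)) (np.float64(252.54270039918805), np.float64(152.13154006895857)) (np.float64(252.28282500996335), np.float64(165.54835040813504))
```

View pics/w2.png

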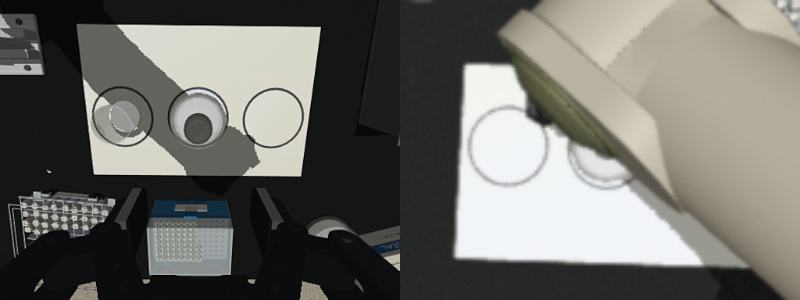

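The lamp stands centred on the middle ring: ring centre and lamp base are both near (198,116) in the wrist half. Next is the screen.

Call:
play_rows([
  [[103,-305,0,0,0,90],[103,-305,0,0,0,90],[103,-305,0,0,0,90],[103,-305,0,0,0,90],[103,-305,0,0,0,90],[103,-305,0,0,0,90],[103,-305,0,0,0,90],[103,-305,0,0,0,90],[103,-305,0,0,0,90],[103,-305,0,0,0,90],[103,-305,0,0,0,90],[103,-305,0,0,0,90]],
], grip=50)

```text
time: 32.25
tcp_pos: [0.477, -0.2314, 0.2545]
ee_rot: [0.705, 0.709, -0.001, -0.001]
ft_force: [-1.0, 1.1, -0.8]
finger_gap: 0.585
grasp_force: 0.0
```

```bash
python3 - <<'E'
from h import *
s=bot.observe(); M=R.from_quat(s["ee_rot"]).as_matrix();print(np.round(s["joints"],2),s["tcp_pos"],M.round(3))
im=bot.get_image("wrist"); save(im,"w3")
for y in(-.16,-.23,-.30): print(proj(im,(.477,y,.178)))
print(rel((.477,-.23,.138)))
E
```

```text
[ 0.82  0.4  -0.64  1.99  0.31  0.85  0.01] [ 0.47699387 -0.23137471  0.25451645] [[-0.005  1.    -0.003]
 [ 1.     0.005  0.001]
 [ 0.001 -0.003 -1.   ]]
(np.float64(253.79621401660404), np.float64(93.364540867576))
(np.float64(253.42373677741546), np.float64(199.8946613229121))
(np.float64(253.11097856492708), np.float64(289.3448787975827))
[1.300e+00 1.000e-01 1.167e+02]
```

View pics/w3.png

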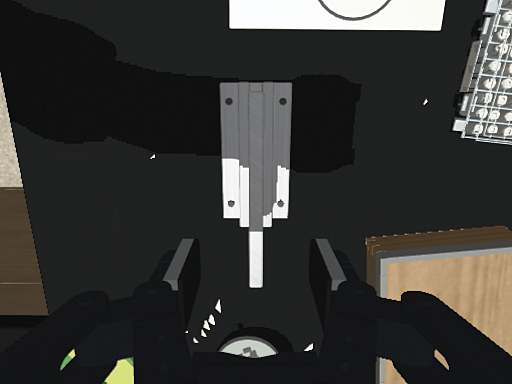

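The screen's top edge runs from (256,92) to (256,287), so it's about 2 mm further in +x than I estimated.

Call:
play_rows([
  [[1,2,40,0,0,0],[1,2,75,0,0,0],[1,2,100,0,0,0],[1,2,115,0,0,0],[1,2,117,0,0,0],[1,2,117,0,0,0]],
])

```text
time: 32.9
tcp_pos: [0.4796, -0.2303, 0.1384]
ee_rot: [0.704, 0.71, -0.0, -0.001]
ft_force: [0.7, 0.2, 0.2]
finger_gap: 0.588
grasp_force: 0.0
```

Call:
play_rows([
  [[0,0,0,0,0,0],[0,0,0,0,0,0],[0,0,0,0,0,0],[0,0,0,0,0,0],[0,0,0,0,0,0],[0,0,0,0,0,0],[0,0,0,0,0,0]],
], grip=0)

```text
time: 33.6
tcp_pos: [0.4792, -0.2308, 0.1397]
ee_rot: [0.705, 0.709, -0.001, 0.0]
ft_force: [-3.4, -0.2, 6.1]
finger_gap: 0.105
grasp_force: 58.3
```

Call:
play_rows([
  [[0,0,-10,0,0,0],[0,0,-25,0,0,0],[0,0,-45,0,0,0],[0,0,-70,0,0,0],[0,0,-100,0,0,0],[0,0,-130,0,0,0],[0,0,-150,0,0,0],[0,0,-160,0,0,0],[0,0,-160,0,0,0]],
])

```text
time: 34.5
tcp_pos: [0.4801, -0.2307, 0.3002]
ee_rot: [0.705, 0.709, 0.0, 0.001]
ft_force: [-0.7, 0.5, -2.9]
finger_gap: 0.111
grasp_force: 58.6
```

Call:
play_rows([
  [[294,237,0,0,0,0],[294,237,0,0,0,0],[294,237,0,0,0,0],[294,237,0,0,0,0],[294,237,0,0,0,0],[294,237,0,0,0,0],[294,237,0,0,0,0],[294,237,0,0,0,0],[294,237,0,0,0,0],[294,237,0,12,0,0],[294,237,0,12,0,0],[294,237,0,12,0,0]],
])

```text
time: 35.7
tcp_pos: [0.7154, 0.0638, 0.2955]
ee_rot: [0.701, 0.705, -0.076, -0.075]
ft_force: [-0.6, 0.2, -2.8]
finger_gap: 0.109
grasp_force: 59.6
```

```bash
python3 - <<'E'
from h import *
s=bot.observe(); M=R.from_quat(s["ee_rot"]).as_matrix();print(np.round(s["joints"],2),s["tcp_pos"],M.round(3))
im=bot.get_image("wrist");b=bot.get_image("side"); t=bot.get_image("top")
foot=s["tcp_pos"]+.1317*M[:,2]; print("foot",foot, "move to tcp on bench", rel(np.array((.690,.063,.002))-.1317*M[:,2]))
for dx,n in((-.07,'a'),(.07,'b')): print(n,proj(b,foot+dx*M[:,0]))
cv2.imwrite("pics/s4.png",np.hstack([cv2.resize(t["frame"][110:230,190:350],(400,300)),cv2.resize(b["frame"][150:285,200:380],(400,300))])[...,::-1])
E
```

```text
[ 0.17  0.7  -0.62  1.35  0.32  1.41 -0.44] [0.71538587 0.06384015 0.29545582] [[-0.005  0.977 -0.212]
 [ 1.     0.005 -0.002]
 [-0.001 -0.212 -0.977]]
foot [0.68742524 0.06362167 0.16675832] move to tcp on bench [ -1.4  38.1 163.1]
a (np.float64(293.49884105686675), np.float64(200.99256652709465))
b (np.float64(280.31743310665723), np.float64(175.49543194600471))
```

View pics/s4.png

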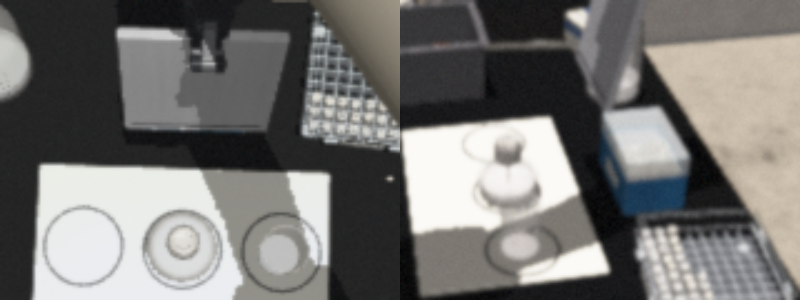

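The screen hangs tilted over the gap between mat and box, and the lamp and beaker haven't moved. Lowering it now.

Call:
play_rows([
  [[0,9,40,0,0,0],[-1,19,80,0,0,0],[-1,28,120,0,0,0],[-1,33,140,0,0,0],[-1,36,153,0,0,0],[-1,36,153,0,0,0],[-1,36,153,0,0,0]],
])

```text
time: 36.55
tcp_pos: [0.7189, 0.0641, 0.1432]
ee_rot: [0.701, 0.705, -0.073, -0.073]
ft_force: [0.4, -0.4, -1.6]
finger_gap: 0.109
grasp_force: 59.5
```

```bash
python3 - <<'E'
from h import *
s=bot.observe(); M=R.from_quat(s["ee_rot"]).as_matrix()
print(s["ft_force"],"foot",s["tcp_pos"]+.1317*M[:,2],np.degrees(np.arcsin(-M[0,2])), "to bench", rel(np.array((.690,.063,.001))-.1317*M[:,2]))
a=np.radians(15.5);print("tilted",rel(np.array((.690,.063,.001))+.1317*np.array((np.sin(a),0,np.cos(a)))))
b=bot.get_image("side");print([proj(b,p) for p in ((.718,.002,.084),(.69,-.007,0))])
cv2.imwrite("pics/s5.png",cv2.resize(b["frame"][150:285,200:380],(800,600),interpolation=cv2.INTER_CUBIC)[...,::-1])
E
```

```text
[ 0.42375426 -0.4239556  -1.60064343] foot [0.69178533 0.06401971 0.01435232] 11.88292247434084 to bench [-1.   1.  13.4]
tilted [-1.2  9.3 13.7]
[(np.float64(301.3595965406074), np.float64(223.41936290951452)), (np.float64(290.6906155465465), np.float64(250.03564629712005))]
```

View pics/s5.png

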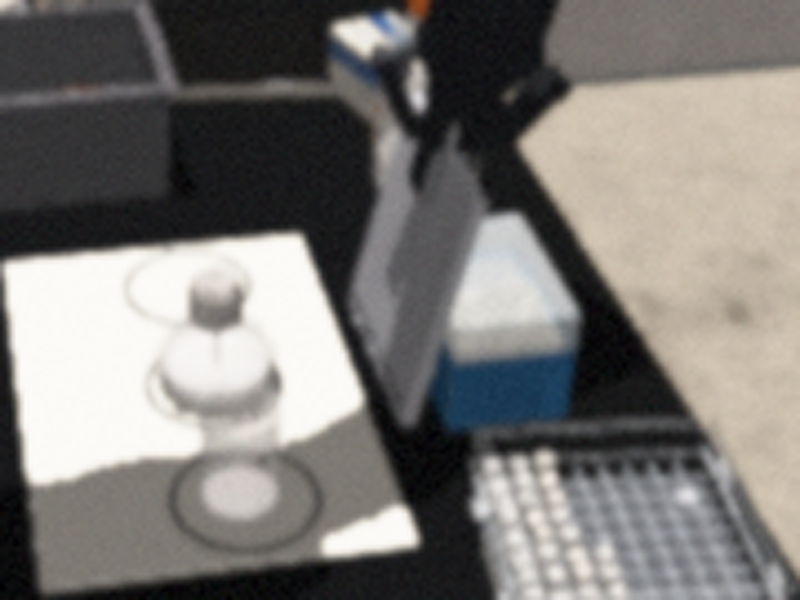

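The screen sits between the mat's rear edge and the box with no contact yet. I'll set its foot down and tilt it to the box.

Call:
play_rows([
  [[-1,1,5,0,0,0],[-1,1,9,0,0,0],[-1,1,12,0,0,0],[-1,1,13,0,0,0],[-1,1,13,0,0,0]],
])

```text
time: 37.1
tcp_pos: [0.7171, 0.0629, 0.1297]
ee_rot: [0.701, 0.705, -0.074, -0.073]
ft_force: [0.5, -0.9, 4.1]
finger_gap: 0.105
grasp_force: 60.6
```

Call:
play_rows([
  [[0,2,0,1,0,0],[0,4,0,2,0,0],[0,6,0.5,2.7,0,0],[0,6,0.5,2.7,0,0],[0,6,0.5,2.7,0,0]],
])

```text
time: 37.6
tcp_pos: [0.7234, 0.063, 0.1284]
ee_rot: [0.699, 0.703, -0.091, -0.09]
ft_force: [0.3, -1.0, 11.0]
finger_gap: 0.111
grasp_force: 61.5
```

```bash
python3 - <<'E'
from h import *
s=bot.observe(); M=R.from_quat(s["ee_rot"]).as_matrix()
print(s["ft_force"],s["wrist_torque"],"foot",s["tcp_pos"]+.1317*M[:,2],np.degrees(np.arcsin(-M[0,2])))
E
```

```text
[ 0.27159287 -1.01393234 10.96721254] [-0.51080135  0.46152626  0.15356527] foot [0.69007664 0.06277484 0.00095947] 14.677912706227124
```

Call:
play_rows([
  [[0,1.5,-0.3,0.6,0,0],[0,2.8,-0.3,1.2,0,0],[0,2.8,-0.3,1.2,0,0]],
])

```text
time: 37.9
tcp_pos: [0.7262, 0.063, 0.1277]
ee_rot: [0.698, 0.702, -0.098, -0.098]
ft_force: [1.3, -0.6, 9.9]
finger_gap: 0.11
grasp_force: 61.4
```

Call:
play_rows([
  [[0,1.5,-0.3,0.7,0,0],[0,3,-0.3,1.3,0,0],[0,4.6,-0.3,2,0,0],[0,4.6,-0.3,2,0,0]],
])

```text
time: 38.3
tcp_pos: [0.7302, 0.063, 0.1265]
ee_rot: [0.697, 0.7, -0.111, -0.11]
ft_force: [-0.9, -0.9, 8.4]
finger_gap: 0.108
grasp_force: 61.3
```

Call:
play_rows([
  [[0,0,0,0,0,0],[0,0,0,0,0,0],[0,0,0,0,0,0],[0,0,0,0,0,0],[0,0,0,0,0,0]],
], grip=40)

```text
time: 38.8
tcp_pos: [0.7297, 0.0631, 0.1255]
ee_rot: [0.696, 0.701, -0.11, -0.11]
ft_force: [0.7, -0.5, -0.0]
finger_gap: 0.467
grasp_force: 0.0
```

Call:
play_rows([
  [[0,0,-10,0,0,0],[0,0,-30,0,0,0],[0,0,-60,0,0,0],[0,0,-100,0,0,0],[0,0,-140,0,0,0],[0,-50,-170,0,0,0],[0,-100,-170,0,0,0],[0,-150,-170,0,0,0],[0,-150,-170,0,0,0]],
])

```text
time: 39.7
tcp_pos: [0.6355, 0.0634, 0.3378]
ee_rot: [0.696, 0.702, -0.11, -0.109]
ft_force: [-0.0, -0.7, 0.3]
finger_gap: 0.469
grasp_force: 0.0
```

```bash
python3 - <<'E'
from h import *
t=bot.get_image("top");b=bot.get_image("side"); print(bot.observe()["ft_force"],bot.observe()["tcp_pos"])
cv2.imwrite("pics/s6.png",np.hstack([cv2.resize(t["frame"][110:290,90:330],(400,300)),cv2.resize(b["frame"][150:285,200:380],(400,300),interpolation=cv2.INTER_CUBIC)])[...,::-1])
E
```

```text
[ 0.63390291 -0.38823064 -0.33168153] [0.63869259 0.06244428 0.3360221 ]
```

View pics/s6.png

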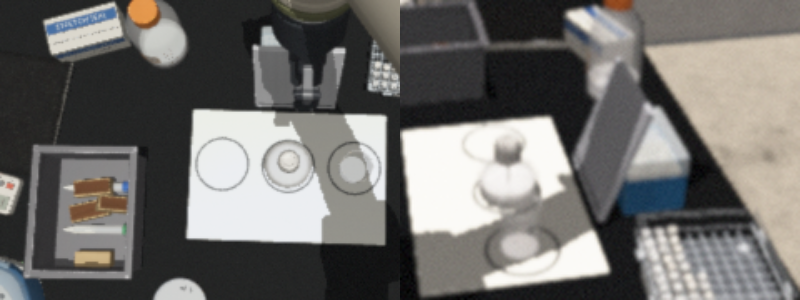

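The screen leans on the box, the lamp stands in the middle ring and all six rubbish pieces are in the bin. I'll check the tilt before handing in.

```bash
python3 - <<'E'
from h import *
b=bot.get_image("side"); T=b["camera_from_world"];Rm=T[:3,:3];c=-Rm.T@T[:3,3]
P=[]
for u,v in((292.3,247.6),(312.5,193.7)):
    d=Rm.T@np.array([(u-b["cx"])/b["fx"],(v-b["cy"])/b["fy"],1]); P.append(c+d*(-.007-c[1])/d[1])
print(P, np.arctan2(P[1][0]-P[0][0],P[1][2]-P[0][2]))
t=bot.get_image("top")
# lamp base and bin woods
r=lambda x,y,z: ray(t,90+x*.6,110+y*.6,z)[:2].round(3)
print("lamp",r(288,165,.02),"cap",r(289.5,161,.089),"wood",r(93,258,.03),"foot edge",r(257,106,0),r(337,108,0))
E
```

```text
[array([ 0.69423625, -0.007     ,  0.00836315]), array([ 0.73801664, -0.007     ,  0.18430545])] 0.2438807548055002
lamp [0.579 0.074] cap [0.578 0.072] wood [0.414 0.394] foot edge [0.684 0.131] [ 0.684 -0.011]
```

```bash
python3 -c "
from station import bot
print(bot.job_done())"
```

```text
the job is handed in; nothing more can be done
None
```

I handed the job in at about 40 s, and no verdict came back. My last camera check showed all six rubbish pieces in the bin, the lamp upright on the middle ring, the screen leaning on the tip box at roughly 0.25–0.3 rad, and the beaker where it stood.

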